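Open the dust gate fully and start the extraction

TASK

Before sanding, open the dust gate with the orange bar fully: with shut or straight fingers push its bar from the red dots past the half-open notch (yellow dots) to the end stop at the green dots, and only then press the green start button all the way down and let it come up again. Push and press only: do not pinch the bar, and leave the blue bar, the red stop button and the loose things on the bench alone.

Things in the scene. Friction and masses are not known exactly. Their poses are not given: they have to be found in the camera images.
- orange_gate: Fixed aluminium box 195 x 130 x 60 mm (x, y, z). Origin: on its underside on the centre line, 85 mm from its near end, 110 mm from its far end. x runs along the slot from shut (red dots) to fully open (green dots), away from the robot, turned up to 0.25 rad. From the far end a 58 mm steel duct bends down into the bench (to x = 190 mm, top 59 mm). This one has the orange bar.
- orange_bar (a joint): Sliding T-bar of the orange gate: travel in m along the gate's +x, 0 = shut (bar beside the red dots), 0.035 = half-open notch (yellow dots), 0.070 = end stop, fully open (green dots). Spring detents click it into these three places: leaving shut takes about 6 N, leaving the half-open notch about 8 N; once over a hump it jumps ahead to within about 4 mm of the next place, and it falls back if let go before (humps at 0.0175 and 0.0525).
- orange_bar_centre (a point): Centre of the orange T-bar, a block 24 mm thick along the gate's x, 100 mm wide along its y and 40 mm tall (70 to 110 mm above the bench; it is carried by a thin stem, and the gate's top lies 10 mm below its lower edge). With the bar shut this point is at x = -45 mm, y = 0, z = 90 mm in the gate's frame and it moves along +x as the bar slides. Push on its near face (towards the robot); pressing the near and the far face at the same time is a pinch.
- blue_gate: Fixed aluminium box 195 x 130 x 60 mm (x, y, z). Origin: on its underside on the centre line, 85 mm from its near end, 110 mm from its far end. x runs along the slot from shut (red dots) to fully open (green dots), away from the robot, turned up to 0.25 rad. From the far end a 58 mm steel duct bends down into the bench (to x = 190 mm, top 59 mm). This one has the blue bar, which stays shut.
- blue_bar (a joint): Sliding T-bar of the blue gate: travel in m along the gate's +x, 0 = shut (bar beside the red dots), 0.035 = half-open notch (yellow dots), 0.070 = end stop, fully open (green dots). Spring detents click it into these three places: leaving shut takes about 6 N, leaving the half-open notch about 8 N; once over a hump it jumps ahead to within about 4 mm of the next place, and it falls back if let go before (humps at 0.0175 and 0.0525). It must stay shut.
- blue_bar_centre (a point): Centre of the blue T-bar, a block 24 mm thick along the gate's x, 100 mm wide along its y and 40 mm tall (70 to 110 mm above the bench; it is carried by a thin stem, and the gate's top lies 10 mm below its lower edge). With the bar shut this point is at x = -45 mm, y = 0, z = 90 mm in the gate's frame and it moves along +x as the bar slides.
- station: Fixed grey control box 90 x 170 x 75 mm (x, y, z); origin at the centre of its underside. On its top, 45 mm along +y the green start button and 45 mm along -y the red stop button, in low black housings.
- start_button (a joint): Round green start push button, 36 mm diameter, sprung, in m of downward travel: 0 = up, 0.006 = fully down (about 5 N). It comes up again when let go.
- start_button_top (a point): Centre of the top face of the green start button.
- stop_button (a joint): Round red stop push button, 36 mm diameter, sprung, in m of downward travel: 0 = up, 0.006 = fully down (about 5 N). It comes up again when let go. It must not be pressed.
- stop_button_top (a point): Centre of the top face of the red stop button.
- sanding_block: Loose cork sanding block 66 x 110 x 32 mm; origin at the centre of its underside. Leave it.
- pencil: Loose red carpenter's pencil, 146 x 8 x 8 mm, along its x; origin on its underside. Leave it.
- glue: Loose white glue bottle, 60 mm diameter, 110 mm tall, standing; origin at the centre of its underside. Leave it.
- board: Loose oak serving board with a handle, 325 x 160 x 20 mm, lying flat, handle to its -x; origin on its underside. Leave it.

How it is judged:
On the way, in this order (a step that is already met when the one before it is completed fails the run):
1. the orange bar is at the end stop, fully open (value of joint orange_bar above 0.066 m), for 0.2 s.
2. the green start button is pressed down (value of joint start_button above 0.0045 m), for 0.02 s.
At the end, for the whole second after the job is handed in: The orange bar stays within 4 mm of its end stop (joint over 0.066 m), both buttons are up (within 2 mm), the blue bar is still shut (within 6 mm) and every loose thing is within 20 mm of where it was (value of joint orange_bar above 0.066 m and value of joint each of start_button, stop_button below 0.002 m and value of joint blue_bar below 0.006 m and distance of each of sanding_block, pencil, glue, board from where it was at the start of the episode below 0.02 m); the robot touches nothing.
It fails at once if the start button was pressed before the orange gate was fully open (value of joint start_button above 0.0035 m and value of joint orange_bar below 0.064 m).
It fails at once if the orange bar was pinched between the fingers (contact force between the fingers and orange_bar_c1 above 1 N and contact force between the fingers and orange_bar_c2 above 1 N).
It fails at once if the blue bar was moved (value of joint blue_bar above 0.008 m).
It fails at once if the red stop button was pressed (value of joint stop_button above 0.003 m).
It fails at once if a loose thing was moved or lifted (not (distance of sanding_block from where it was at the start of the episode below 0.02 m) or not (distance of pencil from where it was at the start of the episode below 0.02 m) or not (distance of glue from where it was at the start of the episode below 0.02 m) or not (distance of board from where it was at the start of the episode below 0.02 m)).
It also fails if it takes over 45 s, if anything falls off the work surface, if the arm or the gripper's body presses on something with over 40 N, if the wrist force passes 120 N, or if a joint passes its speed limit or range.

ROBOT

A 7-joint arm with a two-finger parallel gripper is mounted at the origin on the work surface. World frame = base frame: x ahead of the robot, y to its left, z up, the work surface at z = 0. Lengths are in m, angles in rad, forces in N, time in s.
With the tool pointing down it reaches from about 0.425 to 0.925 m from the base axis. Payload 6.8 kg.
Tool frame: the origin (TCP) lies at the very end of the fingers, on their centre line; the grasp point (between the pads) lies 19 mm behind it; z points along the fingers, y is the line along which they close (so a half turn about z gives the same grasp; the last joint's range is limited). The gripper opens to 85 mm and grips with 20 to 120 N. Pads are 22 mm wide; open, the fingers measure 114 mm over their backs; the gripper's body (76 mm by 85 mm) begins 54 mm behind the grasp point. The pads swing forward as they close: fully open they stand 13 mm farther back than shut.
Start: joints at [1.131, 0.477, 0.022, 1.555, -0.011, 1.109, -0.083], TCP at [0.22, -0.638, 0.231] pointing down, gripper open.
Joint ranges: [-2.96, 2.96], [-0.34, 2.1], [-1.41, 1.46], [0.24, 2.44], [-1.37, 4.51], [0.17, 1.92], [-2.96, 2.96]. Speed limits (rad/s): [2.39, 2.39, 3.14, 3.14, 3.14, 3.14, 3.14].

INTERFACE

Orientations are given as a rotation vector (axis times angle).
In Python, from bench import r gives the robot as it stands.
- The arm moves only by the shell command python3 -m jog 'ROWS' [FORCE]. ROWS is JSON, a list of rows, each an object of numbers: "fingers": the finger opening in m, from 0 to 0.0854; "x", "y", "z": the shift along the tool's x, y, z in m; "rx", "ry", "rz": the turn, a rotation vector about the tool's x, y, z in degrees. In form: [{"fingers": .., "x": .., "y": .., "z": .., "rx": .., "ry": .., "rz": ..}, ...]. A call has 1 to 8 rows; each row shifts and turns the commanded pose from where the row before left it, along the tool's axes as they then stand; what a row does not reach is not made up. A row lasts 1/8 s, in which the tool goes at most 62.5 mm and 10.7 degrees, less where a joint would pass 70% of its speed; a pose out of reach is approached as far as the arm can. A call is refused whole if a number of a shift passes 0.0625 or a number of a turn 10.7, either way. A call with a gripper value outside its range is refused whole. The fingers move at their own pace and stop on an object; FORCE is the grip in N (left out, the last holds). Time passes only in rows, so rows that do not move let the fingers close. It gives the time, the measured TCP pose, the force, the opening and the grip force at its end, in the units of the state.
- r.get_obs(): the state, without advancing time (a new reading comes with each control period).
- r.grab_frame(name): name is "scene" or "top" or "wrist"; returns (picture, depth): 384x512x3 uint8, red, green, blue; 384x512 float32, m along the optical axis (not along the pixel's ray), 0 where there is no reading.
- r.get_calibration(name): a dict with "mtx" (3x3 intrinsics, pixels), "extrinsics" (4x4, takes a point from camera to world coordinates). Camera axes: x right, y down, z forward; pixel columns grow to the right and rows downward; lengths in m; the calibration is good to about 2 mm. A picture is of the moment at which its call begins: read the wrist's pose just before it. get_calibration takes no time and is no camera call; for the wrist camera it gives the pose at the moment of the call.
- r.hand_in(): hands the job in; it is judged then, once.
Trained networks look in the newest picture that a camera, given by its name, has taken for a name from the list of things; names that differ only in an ending like _2 or _b are one class to them, and where a whole thing is asked for, a point or a joint stands for the part that bears it (a point fixed in the world has none). Each returns a list of dicts, best first, with "score" (0 to 1); they miss things now and then, are a little off and sometimes report something else, mostly with a low value. They report only what shows in the picture. A call takes as long as a camera call.
- r.search_frame(target, camera): "xyz" ([x, y, z] in m, in world coordinates, good to about 4 mm: the middle of the surface that is visible of it).
- r.landmark_of(target, camera): "xyz" ([x, y, z] in m, in world coordinates, good to about 4 mm: a listed point, or the origin of a listed thing).
The state is a dict: "clock": time; "joints": joint angles; "qvel": joint speeds; "tau": joint torques, N m; "tcp_pos": TCP position; "orientation": TCP orientation; "contact_force": force on the tool from outside, world axes, zero at the start; "moment": the same for the moment, N m; "grip_width": finger opening in m; "gripper_force": force on a finger pad.
Only numpy, scipy, OpenCV 4.12 (cv2) and the standard library are available. Lean on these libraries where they do the work, as an engineer would, in place of code of your own. Each camera call takes 0.05 s, during which the arm holds its last target. There are 200 camera calls.

## Working session

There is one attempt and no reset: what is moved stays moved. The work goes in short steps, Python scripts to look and compute and a shell command to move; the robot and the scene stay as the last step left them, time stands still between calls to the robot, and variables do not carry over. Pictures are saved under pics/ and viewed, at most 10 in all, crops included, and the job is handed in when it is done.

```bash
mkdir -p pics; python3 - <<'E'
from bench import r
import cv2,numpy as np
o=r.get_obs(); print(o['clock'],o['tcp_pos'],o['orientation'],o['grip_width'])
for c in ['top','scene']:
    p,d=r.grab_frame(c); cv2.imwrite(f'pics/{c}1.png',p[:,:,::-1])
    for t in ['orange_bar_centre','blue_bar_centre','start_button_top','stop_button_top','orange_gate','station','glue','sanding_block','board','pencil']:
        print(c,t,[(np.round(q['xyz'],3).tolist(),round(q['score'],2)) for q in r.landmark_of(t,c)[:2]])
print(r.get_obs()['clock'])
E
```

```text
0.0 [ 0.21967185 -0.63761271  0.23030696] [-3.09663890e+00 -5.18604253e-01  7.25603185e-04] 0.08531303497800913
top orange_bar_centre [([0.524, 0.019, 0.089], 0.59)]
top blue_bar_centre []
top start_button_top [([0.626, -0.217, 0.096], 0.66)]
top stop_button_top []
top orange_gate [([0.571, 0.019, 0.001], 0.97)]
top station [([0.622, -0.262, -0.002], 0.85), ([0.625, -0.218, 0.093], 0.74)]
top glue [([0.544, 0.426, 0.0], 0.72)]
top sanding_block [([0.363, 0.171, -0.0], 0.62)]
top board [([0.521, -0.538, 0.0], 0.59)]
top pencil [([0.38, -0.162, -0.001], 0.47)]
scene orange_bar_centre [([0.526, 0.02, 0.093], 0.68), ([0.365, 0.168, -0.001], 0.28)]
scene blue_bar_centre [([0.499, 0.244, 0.092], 0.72), ([0.543, 0.236, -0.002], 0.53)]
scene start_button_top [([0.63, -0.216, 0.092], 0.47)]
scene stop_button_top [([0.614, -0.311, 0.093], 0.43), ([0.521, -0.54, 0.002], 0.18)]
scene orange_gate [([0.57, 0.019, 0.001], 0.7)]
scene station [([0.618, -0.263, 0.002], 0.67)]
scene glue [([0.545, 0.42, 0.0], 0.56), ([0.361, 0.17, 0.002], 0.35)]
scene sanding_block [([0.359, 0.167, 0.001], 0.63)]
scene board [([0.521, -0.541, -0.0], 0.72)]
scene pencil [([0.521, -0.541, 0.002], 0.74), ([0.569, 0.021, 0.0], 0.73)]
1.1
```

View pics/top1.png

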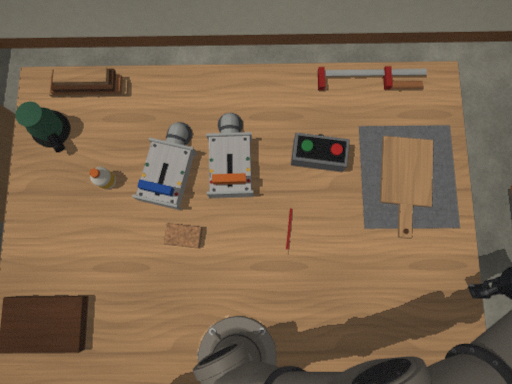

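View pics/scene1.png

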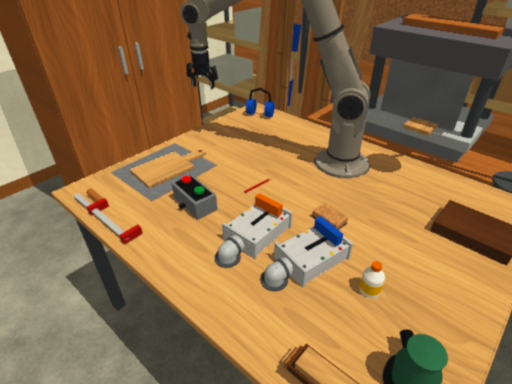

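The top view shows the orange bar at about (229,179), shut, and the start button at (307,145) with the stop button at (337,149). The scene view agrees with this. Next I measure the bar's yaw and position and the button's from the colour pixels.

```bash
cat > h.py <<'E'
from bench import r
import cv2,numpy as np
from scipy.spatial.transform import Rotation as R
def pts(c,lo,hi,box,zr):
    p,d=r.grab_frame(c); k=r.get_calibration(c); K=np.array(k['mtx']);E=np.array(k['extrinsics'])
    m=cv2.inRange(cv2.cvtColor(p,cv2.COLOR_RGB2HSV),lo,hi)>0
    v,u=np.nonzero(m&(d>0)); z=d[v,u]
    w=(np.c_[(u-K[0,2])/K[0,0]*z,(v-K[1,2])/K[1,1]*z,z])@E[:3,:3].T+E[:3,3]
    s=(w[:,0]>box[0])&(w[:,0]<box[1])&(w[:,1]>box[2])&(w[:,1]<box[3])&(w[:,2]>zr[0])&(w[:,2]<zr[1])
    return w[s]
def bar(c='top'):
    w=pts(c,(3,150,90),(18,255,255),(.42,.68,-.07,.12),(.098,.125))
    q=w[:,:2]; m=q.mean(0); a=np.linalg.svd(q-m)[2][0]; a=a*np.sign(a[1]); yaw=np.arctan2(-a[0],a[1])
    g=np.array([np.cos(yaw),np.sin(yaw)])
    print(c,'bar n',len(w),'mid',m.round(4),'z',w[:,2].mean().round(3),'yaw',yaw.round(3),'width',np.ptp(q@a).round(3),'thick',np.ptp(q@g).round(3))
    return m,yaw
def tool():
    o=r.get_obs(); M=R.from_rotvec(o['orientation']).as_matrix()
    return np.array(o['tcp_pos']),M,o
def delta(target):
    p,M,o=tool(); yt=np.degrees(np.arctan2(M[1,0],M[0,0])); print('tcp',p.round(4),'toolx yaw deg',yt.round(2),'zaxis',M[:,2].round(3),'tool delta',(M.T@(np.array(target)-p)).round(4),'F',np.round(o['contact_force'],1),'t',o['clock'])
E
python3 - <<'E'
from h import *
m,y=bar()
p,d=None,None
w=pts('top',(45,120,50),(85,255,255),(.55,.7,-.29,-.15),(.08,.12)); print('green',len(w),w.mean(0).round(4),np.ptp(w,axis=0).round(3))
g=np.array([np.cos(y),np.sin(y)])
s=m-.045*g; print('start',s, 'gate yaw deg',np.degrees(y)); delta([*s,.23])
delta([.44,-.35,.23])
E
```

```text
top bar n 288 mid [0.5224 0.0183] z 0.11 yaw 0.008 width 0.098 thick 0.025
green 113 [ 0.6258 -0.2186  0.0963] [0.037 0.034 0.018]
start [0.47736341 0.01788884] gate yaw deg 0.48500234509769113
tcp [ 0.2199 -0.6382  0.2313] toolx yaw deg 19.01 zaxis [-0.  0. -1.] tool delta [ 0.4571 -0.5364  0.0013] F [-0.6  0.1  0.7] t 1.2
tcp [ 0.2199 -0.6382  0.2313] toolx yaw deg 19.01 zaxis [-0.  0. -1.] tool delta [ 0.302  -0.2007  0.0013] F [-0.6  0.1  0.7] t 1.2
```

```bash
python3 -m jog '[{"fingers":0,"x":0.05,"y":-0.033},{"fingers":0,"x":0.05,"y":-0.033},{"fingers":0,"x":0.05,"y":-0.033},{"fingers":0,"x":0.05,"y":-0.033},{"fingers":0,"x":0.05,"y":-0.033},{"fingers":0,"x":0.05,"y":-0.033},{"fingers":0,"rz":9.25},{"fingers":0,"rz":9.25}]'; python3 -c "
from h import *
delta([.4774,.0179,.23])"
```

```text
tcp [ 0.2199 -0.6382  0.2313] toolx yaw deg 19.01 zaxis [-0.  0. -1.] tool delta [ 0.4572 -0.5364  0.0013] F [-0.6  0.1  0.7] t 1.2validation failed for argument at $[0]...
```

```bash
python3 -m jog '[{"fingers":0,"x":0.05,"y":-0.033,"z":0,"rx":0,"ry":0,"rz":0},{"fingers":0,"x":0.05,"y":-0.033,"z":0,"rx":0,"ry":0,"rz":0},{"fingers":0,"x":0.05,"y":-0.033,"z":0,"rx":0,"ry":0,"rz":0},{"fingers":0,"x":0.05,"y":-0.033,"z":0,"rx":0,"ry":0,"rz":0},{"fingers":0,"x":0.05,"y":-0.033,"z":0,"rx":0,"ry":0,"rz":0},{"fingers":0,"x":0.05,"y":-0.033,"z":0,"rx":0,"ry":0,"rz":0},{"fingers":0,"x":0,"y":0,"z":0,"rx":0,"ry":0,"rz":9.25},{"fingers":0,"x":0,"y":0,"z":0,"rx":0,"ry":0,"rz":9.25}]'; python3 -c "
from h import *
delta([.4774,.0179,.23])"
```

```text
clock: 2.2
tcp_pos: [0.4397, -0.3524, 0.2315]
orientation: [3.141, 0.009, 0.001]
contact_force: [-0.1, -0.2, -0.2]
grip_width: -0.0002
gripper_force: 0.0
tcp [ 0.4397 -0.3524  0.2315] toolx yaw deg 0.33 zaxis [ 0. -0. -1.] tool delta [ 0.0398 -0.3701  0.0014] F [-0.1 -0.2 -0.2] t 2.2
```

```bash
python3 -m jog '[{"fingers":0,"x":0.005,"y":-0.053,"z":0,"rx":0,"ry":0,"rz":0},{"fingers":0,"x":0.005,"y":-0.053,"z":0,"rx":0,"ry":0,"rz":0},{"fingers":0,"x":0.005,"y":-0.053,"z":0,"rx":0,"ry":0,"rz":0},{"fingers":0,"x":0.005,"y":-0.053,"z":0,"rx":0,"ry":0,"rz":0},{"fingers":0,"x":0.005,"y":-0.053,"z":0,"rx":0,"ry":0,"rz":0},{"fingers":0,"x":0.005,"y":-0.053,"z":0,"rx":0,"ry":0,"rz":0},{"fingers":0,"x":0.005,"y":-0.052,"z":0,"rx":0,"ry":0,"rz":0},{"fingers":0,"x":0,"y":0,"z":0,"rx":0,"ry":0,"rz":0}]'; python3 - <<'E'
from h import *
delta([.4774,.0179,.082])
p,d=r.grab_frame('wrist'); cv2.imwrite('pics/w1.png',p[:,:,::-1])
bar('wrist')
E
```

```text
clock: 3.2
tcp_pos: [0.471, 0.0216, 0.2318]
orientation: [-3.14, -0.026, -0.002]
contact_force: [0.3, -0.8, -0.1]
grip_width: -0.0001
gripper_force: 0.0
tcp [0.471  0.0216 0.2318] toolx yaw deg 0.95 zaxis [ 0.001  0.002 -1.   ] tool delta [0.0061 0.004  0.1498] F [ 0.3 -0.8 -0.1] t 3.2
wrist bar n 2708 mid [0.5258 0.0155] z 0.11 yaw 0.022 width 0.1 thick 0.023
```

View pics/w1.png

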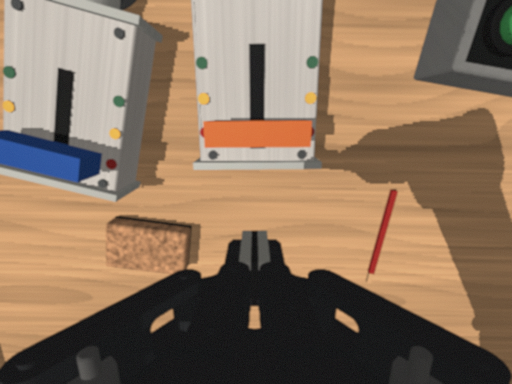

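The wrist view shows the orange bar at (258,133) beside the red dots, with the shut fingers at (254,240) lined up behind it. The path down is clear.

```bash
python3 -m jog '[{"fingers":0,"x":0.001,"y":0.004,"z":0.05,"rx":0,"ry":0,"rz":0},{"fingers":0,"x":0,"y":0,"z":0.05,"rx":0,"ry":0,"rz":0},{"fingers":0,"x":0,"y":0,"z":0.05,"rx":0,"ry":0,"rz":0},{"fingers":0,"x":0,"y":0,"z":0,"rx":0,"ry":0,"rz":0},{"fingers":0,"x":0.01,"y":0,"z":0,"rx":0,"ry":0,"rz":0},{"fingers":0,"x":0.01,"y":0,"z":0,"rx":0,"ry":0,"rz":0},{"fingers":0,"x":0.005,"y":0,"z":0,"rx":0,"ry":0,"rz":0},{"fingers":0,"x":0,"y":0,"z":0,"rx":0,"ry":0,"rz":0}]'
```

```text
clock: 4.3
tcp_pos: [0.4978, 0.0133, 0.0821]
orientation: [-3.141, -0.014, -0.003]
contact_force: [1.1, 0.0, -0.6]
grip_width: -0.0001
gripper_force: 0.0
```

```bash
python3 -m jog '[{"fingers":0,"x":0.01,"y":0,"z":0,"rx":0,"ry":0,"rz":0},{"fingers":0,"x":0.01,"y":0,"z":0,"rx":0,"ry":0,"rz":0},{"fingers":0,"x":0.01,"y":0,"z":0,"rx":0,"ry":0,"rz":0},{"fingers":0,"x":0.01,"y":0,"z":0,"rx":0,"ry":0,"rz":0},{"fingers":0,"x":0.01,"y":0,"z":0,"rx":0,"ry":0,"rz":0},{"fingers":0,"x":0.01,"y":0,"z":0,"rx":0,"ry":0,"rz":0},{"fingers":0,"x":0.005,"y":0,"z":0,"rx":0,"ry":0,"rz":0},{"fingers":0,"x":0,"y":0,"z":0,"rx":0,"ry":0,"rz":0}]'; python3 - <<'E'
from h import *
bar()
delta([.573,.0179,.082])
E
```

```text
clock: 5.3
tcp_pos: [0.5627, 0.0137, 0.0814]
orientation: [-3.141, -0.013, -0.002]
contact_force: [-0.4, -0.4, 0.1]
grip_width: -0.0005
gripper_force: 0.0h.py:13: RuntimeWarning: Mean of empty slice.
  q=w[:,:2]; m=q.mean(0); a=np.linalg.svd(q-m)[2][0]; a=a*np.sign(a[1]); yaw=np.arctan2(-a[0],a[1])
  ret = um.true_divide(
h.py:15: RuntimeWarning: Mean of empty slice.
  print(c,'bar n',len(w),'mid',m.round(4),'z',w[:,2].mean().round(3),'yaw',yaw.round(3),'width',np.ptp(q@a).round(3),'thick',np.ptp(q@g).round(3))
  ret = ret.dtype.type(ret / rcount)
Traceback (most recent call last):
  File "h.py", line 15, in bar
    print(c,'bar n',len(w),'mid',m.round(4),'z',w[:,2].mean().round(3),'yaw',yaw.round(3),'width',np.ptp(q@a).round(3),'thick',np.ptp(q@g).round(3))
                                                                                                  ~~~~~~^^^^^
ValueError: zero-size array to reduction operation maximum which has no identity
```

```bash
python3 -m jog '[{"fingers":0,"x":0.004,"y":0,"z":0,"rx":0,"ry":0,"rz":0},{"fingers":0,"x":0.004,"y":0,"z":0,"rx":0,"ry":0,"rz":0},{"fingers":0,"x":0.002,"y":0,"z":0,"rx":0,"ry":0,"rz":0},{"fingers":0,"x":0,"y":0,"z":0,"rx":0,"ry":0,"rz":0}]'; python3 - <<'E'
from h import *
bar('wrist')
E
```

```text
clock: 5.85
tcp_pos: [0.5714, 0.0139, 0.0812]
orientation: [3.141, 0.014, -0.001]
contact_force: [-2.0, -0.8, 1.3]
grip_width: 0.0003
gripper_force: 1.0
wrist bar n 12917 mid [0.5968 0.0199] z 0.109 yaw 0.023 width 0.101 thick 0.029
```

```bash
python3 -m jog '[{"fingers":0,"x":0.002,"y":0,"z":0,"rx":0,"ry":0,"rz":0},{"fingers":0,"x":0.002,"y":0,"z":0,"rx":0,"ry":0,"rz":0},{"fingers":0,"x":0,"y":0,"z":0,"rx":0,"ry":0,"rz":0},{"fingers":0,"x":0,"y":0,"z":0,"rx":0,"ry":0,"rz":0}]'
```

```text
clock: 6.4
tcp_pos: [0.5714, 0.014, 0.0805]
orientation: [3.141, 0.015, -0.013]
contact_force: [-13.7, -0.1, 8.9]
grip_width: 0.0001
gripper_force: 6.5
```

The fingers no longer advance while the force rises to 14 N, so the bar is on the end stop. I back off, lift and check.

```bash
python3 -m jog '[{"fingers":0,"x":-0.015,"y":0,"z":0,"rx":0,"ry":0,"rz":0},{"fingers":0,"x":-0.025,"y":0,"z":0,"rx":0,"ry":0,"rz":0},{"fingers":0,"x":0,"y":0,"z":-0.05,"rx":0,"ry":0,"rz":0},{"fingers":0,"x":0,"y":0,"z":-0.05,"rx":0,"ry":0,"rz":0},{"fingers":0,"x":0,"y":0,"z":0,"rx":0,"ry":0,"rz":0}]'; python3 - <<'E'
from h import *
p,d=r.grab_frame('wrist'); cv2.imwrite('pics/w2.png',p[:,:,::-1])
bar('wrist')
delta([.626,-.218,.18])
E
```

```text
clock: 7.02
tcp_pos: [0.5389, 0.014, 0.1856]
orientation: [-3.141, -0.013, -0.015]
contact_force: [0.5, -0.2, -0.4]
grip_width: -0.0003
gripper_force: 0.0
wrist bar n 4039 mid [0.5937 0.019 ] z 0.108 yaw 0.024 width 0.099 thick 0.024
tcp [0.536  0.0135 0.1817] toolx yaw deg 0.49 zaxis [ 0.002 -0.    -1.   ] tool delta [0.088  0.2322 0.0019] F [-1.4  0.2 -1.3] t 7.125
```

View pics/w2.png

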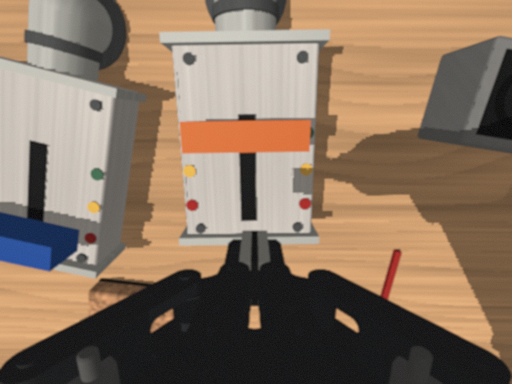

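The wrist view shows the orange bar at (246,136), between the green dots with the slot behind it clear. The blue bar is still by its red dots.

```bash
python3 -m jog '[{"fingers":0,"x":0.022,"y":0.058,"z":0,"rx":0,"ry":0,"rz":0},{"fingers":0,"x":0.022,"y":0.058,"z":0,"rx":0,"ry":0,"rz":0},{"fingers":0,"x":0.022,"y":0.058,"z":0,"rx":0,"ry":0,"rz":0},{"fingers":0,"x":0.022,"y":0.058,"z":0,"rx":0,"ry":0,"rz":0},{"fingers":0,"x":0,"y":0,"z":0,"rx":0,"ry":0,"rz":0},{"fingers":0,"x":0,"y":0,"z":0,"rx":0,"ry":0,"rz":0}]'; python3 - <<'E'
from h import *
bar('top')
w=pts('wrist',(45,120,50),(85,255,255),(.55,.7,-.29,-.15),(.085,.12)); print('green',len(w),w.mean(0).round(4),np.ptp(w,axis=0).round(3),np.median(w[:,2]))
delta([.626,-.218,.105])
E
```

```text
clock: 7.88
tcp_pos: [0.6249, -0.217, 0.1793]
orientation: [-3.14, -0.014, 0.004]
contact_force: [-0.7, 1.2, -0.3]
grip_width: 0.0001
gripper_force: 0.0
top bar n 280 mid [0.5916 0.0196] z 0.109 yaw 0.024 width 0.097 thick 0.025
green 1354 [ 0.6286 -0.2192  0.0971] [0.038 0.036 0.013] 0.09759301518560994
tcp [ 0.6254 -0.2155  0.1803] toolx yaw deg 0.65 zaxis [-0.002  0.001 -1.   ] tool delta [0.0007 0.0027 0.0753] F [ 0.6 -0.5  0.6] t 7.975
```

The bar moved 0.069 m by the top camera, so the gate is fully open. Now the button.

```bash
python3 -m jog '[{"fingers":0,"x":0.001,"y":0.003,"z":0.04,"rx":0,"ry":0,"rz":0},{"fingers":0,"x":0,"y":0,"z":0.033,"rx":0,"ry":0,"rz":0},{"fingers":0,"x":0,"y":0,"z":0,"rx":0,"ry":0,"rz":0},{"fingers":0,"x":0,"y":0,"z":0.006,"rx":0,"ry":0,"rz":0},{"fingers":0,"x":0,"y":0,"z":0.004,"rx":0,"ry":0,"rz":0},{"fingers":0,"x":0,"y":0,"z":0.004,"rx":0,"ry":0,"rz":0},{"fingers":0,"x":0,"y":0,"z":0,"rx":0,"ry":0,"rz":0}]'
```

```text
clock: 8.85
tcp_pos: [0.6276, -0.2206, 0.095]
orientation: [3.141, 0.014, 0.002]
contact_force: [0.7, 0.5, 2.9]
grip_width: -0.0002
gripper_force: 1.3
```

```bash
python3 -m jog '[{"fingers":0,"x":0,"y":0,"z":0.003,"rx":0,"ry":0,"rz":0},{"fingers":0,"x":0,"y":0,"z":0.003,"rx":0,"ry":0,"rz":0},{"fingers":0,"x":0,"y":0,"z":0,"rx":0,"ry":0,"rz":0}]'
```

```text
clock: 9.22
tcp_pos: [0.6277, -0.2207, 0.091]
orientation: [3.141, 0.014, 0.003]
contact_force: [-4.5, 1.5, 18.3]
grip_width: 0.0002
gripper_force: 9.2
```

At 18 N (the button needs 5 N), it is fully down. I let go and lift.

```bash
python3 -m jog '[{"fingers":0,"x":0,"y":0,"z":-0.02,"rx":0,"ry":0,"rz":0},{"fingers":0,"x":0,"y":0,"z":-0.05,"rx":0,"ry":0,"rz":0},{"fingers":0,"x":0,"y":0,"z":-0.05,"rx":0,"ry":0,"rz":0},{"fingers":0,"x":-0.03,"y":0,"z":0,"rx":0,"ry":0,"rz":0},{"fingers":0,"x":0,"y":0,"z":0,"rx":0,"ry":0,"rz":0},{"fingers":0,"x":0,"y":0,"z":0,"rx":0,"ry":0,"rz":0}]'; python3 - <<'E'
from h import *
bar('top')
p,d=r.grab_frame('wrist'); cv2.imwrite('pics/w3.png',p[:,:,::-1])
w=pts('wrist',(45,120,50),(85,255,255),(.55,.7,-.29,-.15),(.085,.12)); print('green',len(w),w.mean(0).round(4),np.median(w[:,2]))
p,d=r.grab_frame('scene'); cv2.imwrite('pics/scene2.png',p[:,:,::-1])
E
```

```text
clock: 9.98
tcp_pos: [0.5968, -0.2208, 0.2081]
orientation: [-3.141, -0.014, 0.001]
contact_force: [-0.2, 0.3, -0.2]
grip_width: 0.0001
gripper_force: 0.0
top bar n 286 mid [0.5913 0.0201] z 0.109 yaw 0.022 width 0.097 thick 0.025
green 1181 [ 0.6279 -0.2198  0.0967] 0.09708902563357846
```

View pics/scene2.png

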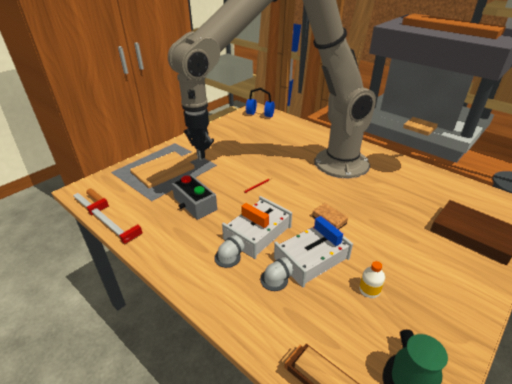

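The scene view shows the orange bar at (255,215) at the open end. The blue bar (328,230) is shut, the button is up again and the loose things have not moved.

```bash
python3 -c "
from bench import r
print(r.hand_in())"
```

```text
the job is handed in; nothing more can be done
None
```

I handed the job in after about 10 s of the 45 s, with the orange gate fully open (bar moved 69 mm by the top camera), then the green start button pressed to its stop and back up; the blue bar, red button and loose things looked untouched, and no verdict was shown.

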